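# Slide a loaded sample tray over the step onto the shaker deck and lock it in

### The arm

A 6-joint arm with a two-finger parallel gripper is mounted at the origin on a cart in front of the work surface, level with it; the furniture and walls round the work are solid. World frame = base frame: x ahead of the robot, y to its left, z up, the work surface at z = 0. Lengths are in m, angles in rad, forces in N, time in s.
With the tool pointing down it reaches from about 0.3 to 0.875 m from the base axis. Payload 6.4 kg.
Tool frame: the origin (TCP) lies at the very end of the fingers, on their centre line; the grasp point (between the pads) lies 19 mm behind it; y points along the fingers, x is the direction in which the jaws open and shut, and the axes are right-handed (so a half turn about y gives the same grasp; the last joint's range is limited). The gripper opens to 88 mm and grips with 3 to 60 N. Pads are 18 mm wide; open, the fingers measure 123 mm over their backs; the gripper's body (75 mm by 187 mm) begins 45 mm behind the grasp point.
Start: joints at [0.965, 0.181, 1.607, -0, 1.354, -0.206], TCP at [0.224, 0.53, 0.239] pointing down, gripper open.
Joint ranges: [-2.99, 2.99], [-0.89, 2.07], [0.3, 2.58], [-1.14, 4.28], [0, 2.63], [-3.12, 3.12]. Speed limits (rad/s): [2.57, 2.57, 3.01, 3.14, 3.14, 3.14].

### API

Orientations are given as a rotation vector (axis times angle).
In Python, from plant import sense, camera, sign_off, boxes_of gives the robot as it stands.
- The arm moves only by the shell command python3 -m creep 'ROWS' [OPENING] [FORCE]. ROWS is JSON, a list of rows, each a list of 4 numbers: the shift along the tool's x, y, z in m, then the turn about the tool's y in degrees. In form: [[x, y, z, yaw], ...]. A call has 1 to 12 rows; each row is the pose to reach, as a shift and turn from the pose commanded when the call began, along the tool's axes at that moment; what a row does not reach only later rows make up. A row lasts 1/12 s, in which the tool goes at most 41.7 mm and 7.16 degrees, less where a joint would pass 70% of its speed; a pose out of reach is approached as far as the arm can. A call with a gripper value outside its range is refused whole. OPENING is the gripper command: -1 is fully open, 1 is shut, values between are in proportion, set as the call begins (- or left out, the last holds). The fingers move at their own pace and stop on an object; FORCE is the grip in N (left out, the last holds). Time passes only in rows, so rows that repeat a pose let the fingers close. It gives the time, the measured TCP pose, the force and the opening at its end, in the units of the state.
- sense(): the state, without advancing time (a new reading comes with each control period).
- camera(name): name is "side" or "top"; returns a dict with "frame" (400x640x3 uint8, red, green, blue), "mtx" (3x3 intrinsics, pixels), "R" (3x3) and "t" (3): a world point X has camera coordinates R X + t. Camera axes: x right, y down, z forward; pixel columns grow to the right and rows downward; lengths in m; the calibration is good to about 2 mm. A picture is of the moment at which its call begins. There is no depth.
- sign_off(): hands the job in, once; it reports no verdict.
Trained networks look in a picture, given as the dict that the camera call returned (one of the last four; its "shot" number tells which), for a name from the list of things; names that differ only in an ending like _2 or _b are one class to them, and where a whole thing is asked for, a point or a joint stands for the part that bears it (a point fixed in the world has none). Each returns a list of dicts, best first, with "p" (0 to 1); they miss things now and then, are a little off and sometimes report something else, mostly with a low value. They report only what shows in the picture. A call takes as long as a camera call. They do not tell look-alikes from the thing itself.
- boxes_of(picture, label): "rect" ([left, top, right, bottom] in pixels, round what is visible of it).
The state is a dict: "time_s": time; "q": joint angles; "joint_velocities": joint speeds; "joint_efforts": joint torques, N m; "ee_pos": TCP position; "tcp_rot": TCP orientation; "wrist_force": force on the tool from outside, world axes, zero at the start; "moment": the same for the moment, N m; "grip_width": finger opening in m.
Only numpy, scipy, OpenCV 4.12 (cv2) and the standard library are available. Lean on these libraries where they do the work, as an engineer would, in place of code of your own. Each camera call takes 0.05 s, during which the arm holds its last target.

### The job

Push the white tray with its two standing vials along the channel, over the small step and onto the metal deck; slide it, do not carry it. Keep it pressed against the rubber pads of the end stop with about 10 N for one full second (never more than 20 N), then let go and swing the red keeper bar fully shut behind the tray. Keep the vials standing and leave the dropper bottle and the beaker alone.

Things in the scene. Friction and masses are not known exactly. Their poses are not given: they have to be found in the camera images.
- dock: Fixed tray station, 336 x 110 mm; position and heading vary. Origin on the bench top under the step, mid channel; x along the channel in the sliding direction, z up. x < 0 (from -170 mm): blue loading shelf, top 30 mm above the bench; x > 0: aluminium deck, top 34 mm above it. Two steel rails, inner faces at y = +-41 mm, tops 46 mm above the bench, run the full length.
- tray: White open tray, 126 mm long, 76 wide, 22 high, floor 3 mm thick, walls flaring (longest at the rim), weighted, about 0.3 kg (varies), on the blue shelf in the channel, 3 mm free each side. Origin: centre of its underside; its own y is its long axis and points back, about the dock's -x; ends at y = +-63 mm. Push it on its rear end wall.
- end_stop: Fixed dark steel bar across the deck, carrying a pad plate with two rubber pads, 4 to 24 mm above the deck, on two brass screws. Origin on the deck, mid channel, where the pad faces are when screwed fully back (about 148 mm past the step); x as the dock's x. The pads are set 0 to 12 mm forward of it (towards -x), differently each time; this is not measured. They do not give.
- keeper (a joint): Angle a of the red keeper bar, rad: 0 fully shut (straight across the channel behind the tray, at its limit), starts open, 1.6 to 2.1. Vertical pivot at x = 0, y = +60 mm in the dock's frame; from there the bar points along (-sin a, -cos a). Swings stiffly (about 1 N at the knob), stays where left. Bar 10 mm wide, 7 thick, its middle 52.5 mm above the bench.
- keeper_knob (a point): Middle of the black round knob, 16 mm thick, 32 mm tall, that stands upright on the keeper bar 90 mm from the pivot; it spans 56 to 88 mm above the bench, this point is 72 mm above it.
- vial_red: Capped vial with red cap, 15 mm thick, 48 mm tall, standing loose in the tray. Origin at the centre of its base, z along it.
- vial_blue: Capped vial with blue cap, 15 mm thick, 48 mm tall, standing loose in the tray. Origin at the centre of its base, z along it.
- dropper: Black dropper bottle with grey tip, 33 mm thick, 82 mm tall, standing to the right of the station. Bystander. Origin at the centre of its base.
- beaker: Empty clear beaker, 71 mm wide, 82 mm tall, to the left of the station. Bystander. Origin at the centre of its base.
- lip (a point): Top edge of the 4 mm step between shelf and deck, mid channel; a steel lip bevelled at 38 degrees, which the tray rides up when pushed from behind with some 4 to 12 N (the push rises there, before the end stop is reached).
Mind the look-alikes: they are no part of the job. Several things have the shape of the tray; the one meant has the colours described above.

How it is judged:
By the outcome, as a careful person would: the job done as asked, in the order asked, and still so for the second after the job is handed in, with the robot touching nothing.
It also fails if it takes over 67 s, if anything falls off the work surface, if the arm or the gripper's body presses on something with over 40 N, if the wrist force passes 120 N, or if a joint passes its speed limit or range.

## Working session

There is one attempt and no reset: what is moved stays moved. The work goes in short steps, Python scripts to look and compute and a shell command to move; the robot and the scene stay as the last step left them, time stands still between calls to the robot, and variables do not carry over. Pictures are saved under pics/ and viewed, and the job is handed in when it is done.

```bash
mkdir -p pics; ls; python3 - <<'E'
from plant import sense,camera,boxes_of
import cv2
s=sense(); print({k:(v if not hasattr(v,'round') else v) for k,v in s.items()})
for n in("side","top"):
    c=camera(n); cv2.imwrite(f"pics/{n}0.png",c["frame"][:,:,::-1]); print(n,c["mtx"],c["R"],c["t"])
    for l in("dock","tray","end_stop","keeper","keeper_knob","vial_red","vial_blue","dropper","beaker"):
        print(l,[(round(d["p"],2),[round(x) for x in d["rect"]]) for d in boxes_of(c,l)][:4])
E
```

```text
pics
{'time_s': 0.0, 'q': array([ 9.64717096e-01,  1.81507187e-01,  1.60799490e+00, -5.02623795e-05,
        1.35378273e+00, -2.06297730e-01]), 'joint_velocities': array([-0.00107402, -0.00030578,  0.00012115,  0.00025606,  0.00099941,
       -0.0001056 ]), 'joint_efforts': array([ 1.13617931e-03, -4.33878815e+01, -3.41846967e+01,  7.02708936e-02,
        3.89576296e-02, -2.12884611e-04]), 'ee_pos': array([0.22348919, 0.52921629, 0.2378355 ]), 'tcp_rot': array([-1.37289877, -0.90869054,  0.91124903]), 'wrist_force': array([-0.81683286, -0.36442248,  0.13952645]), 'moment': array([ 0.0834605 , -0.03754863,  0.02825375]), 'grip_width': 0.08815940679239137}
side [[394.2352884    0.         322.10292686]
 [  0.         394.2352884  199.20368281]
 [  0.           0.           1.        ]] [[ 0.99831336  0.05800272  0.00247486]
 [ 0.03457973 -0.55984483 -0.8278756 ]
 [-0.0466335   0.82656485 -0.56090629]] [-0.62609163  0.07813947  1.03945311]
dock [(0.61, [244, 184, 382, 256])]
tray [(0.95, [252, 208, 305, 234]), (0.84, [239, 256, 278, 305]), (0.59, [265, 181, 297, 210])]
end_stop [(0.55, [368, 217, 381, 236])]
keeper [(0.78, [288, 183, 320, 210])]
keeper_knob [(0.51, [287, 183, 324, 213])]
vial_red []
vial_blue [(0.44, [286, 212, 294, 231])]
dropper [(0.67, [278, 290, 299, 330])]
beaker [(0.97, [294, 135, 312, 169])]
top [[439.78244813   0.         317.68536113]
 [  0.         439.78244813 199.49920751]
 [  0.           0.           1.        ]] [[-0.02380125 -0.99964712  0.01179568]
 [-0.99137464  0.02207992 -0.12918511]
 [ 0.12887907 -0.01476871 -0.99155034]] [0.07530293 0.62160687 1.14261794]
dock []
tray [(0.93, [378, 229, 424, 262]), (0.91, [246, 230, 301, 267]), (0.81, [325, 213, 354, 263])]
end_stop [(0.52, [330, 144, 355, 156])]
keeper []
keeper_knob [(0.56, [295, 206, 319, 238])]
vial_red []
vial_blue []
dropper [(0.6, [431, 209, 448, 224])]
beaker [(0.89, [178, 223, 209, 248])]
```

```bash
python3 - <<'E'
import cv2
a=cv2.imread("pics/side0.png"); b=cv2.imread("pics/top0.png")
cv2.imwrite("pics/s1.png",cv2.resize(a[120:345,200:440],None,fx=3.3,fy=2.6*1.0) if 0 else cv2.resize(a[125:345,190:450],None,fx=2.7,fy=2.7,interpolation=cv2.INTER_CUBIC))
cv2.imwrite("pics/t1.png",cv2.resize(b[90:290,170:460],None,fx=2.7,fy=2.7,interpolation=cv2.INTER_CUBIC))
E
```

```text
(no output)
```

View pics/s1.png

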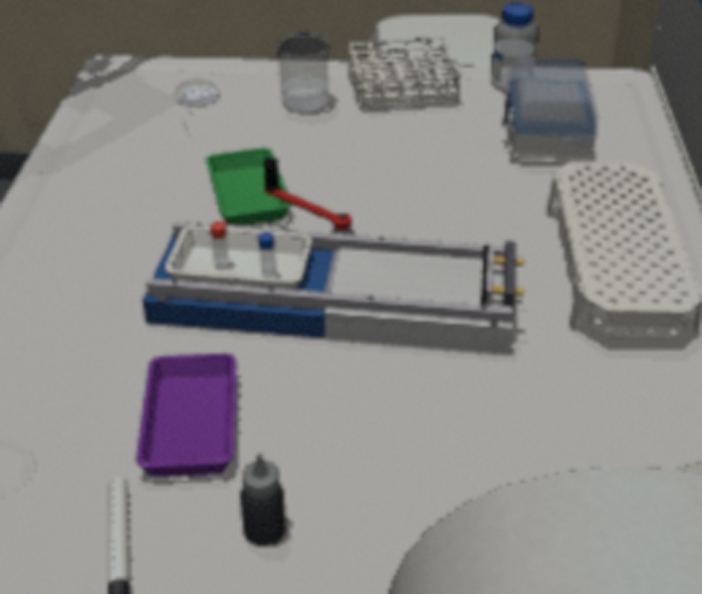

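View pics/t1.png

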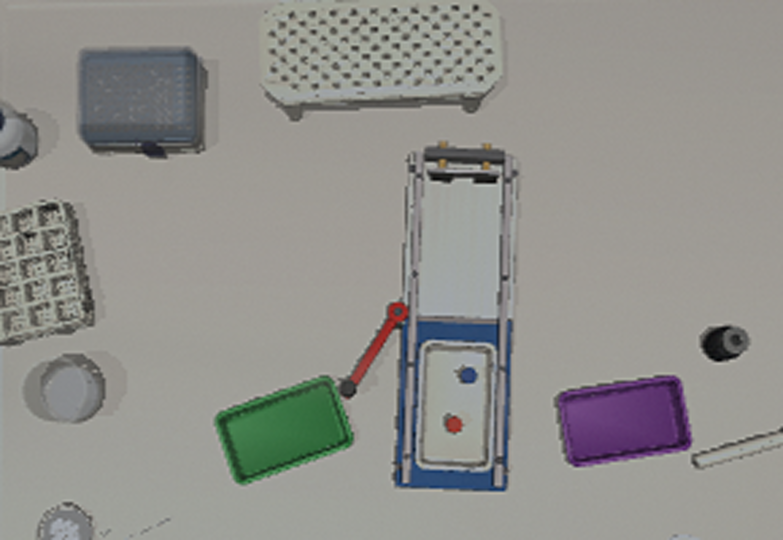

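View pics/top0.png

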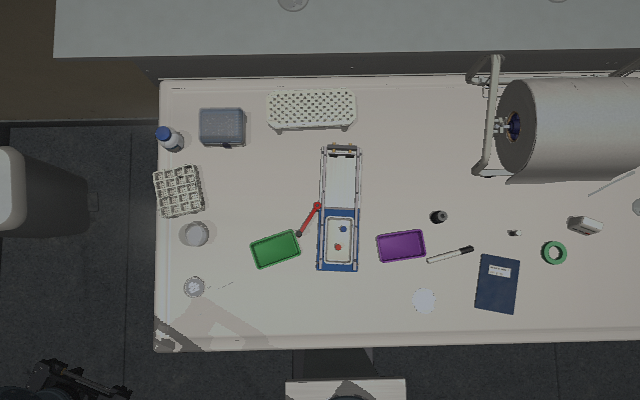

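View pics/side0.png

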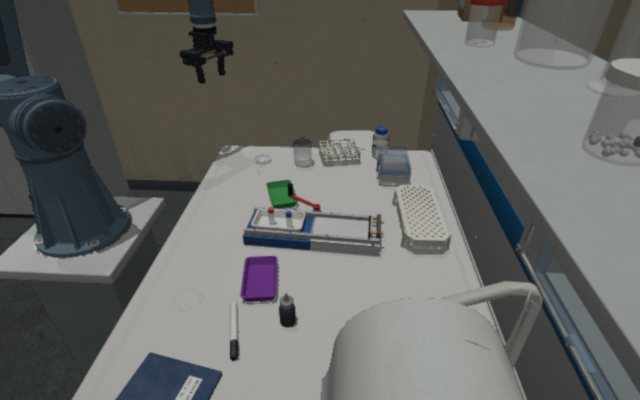

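The white tray inside the channel (top view 325–354, 213–263) is the one meant: white, and it holds the red and blue vials. The green tray (250–301, 230–267) and the purple tray (378–424, 229–262) are look-alikes. I'll confirm with an enlarged crop.

```bash
python3 - <<'E'
import cv2
a=cv2.imread("pics/side0.png"); b=cv2.imread("pics/top0.png")
cv2.imwrite("pics/t2.png",cv2.resize(b[138:278,290:370],None,fx=4.28,fy=4.28,interpolation=cv2.INTER_CUBIC)) 
cv2.imwrite("pics/t3.png",cv2.resize(b[198:278,290:370],None,fx=7,fy=7,interpolation=cv2.INTER_CUBIC)) 
cv2.imwrite("pics/t4.png",cv2.resize(b[138:218,290:370],None,fx=7,fy=7,interpolation=cv2.INTER_CUBIC)) 
cv2.imwrite("pics/s2.png",cv2.resize(a[175:260,235:390],None,fx=5,fy=5,interpolation=cv2.INTER_CUBIC)) 
E
```

```text
(no output)
```

View pics/t3.png

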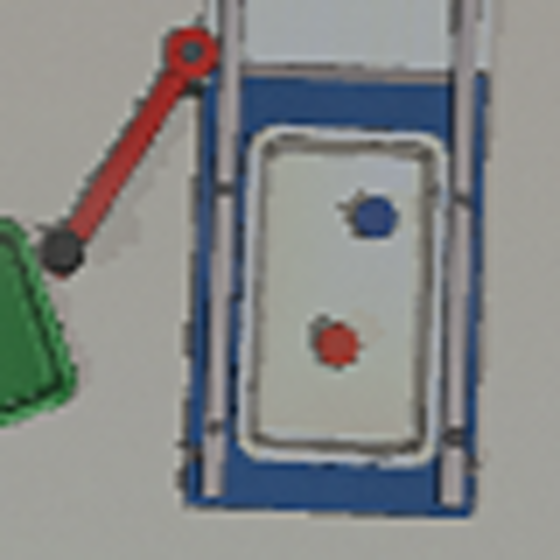

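View pics/t4.png

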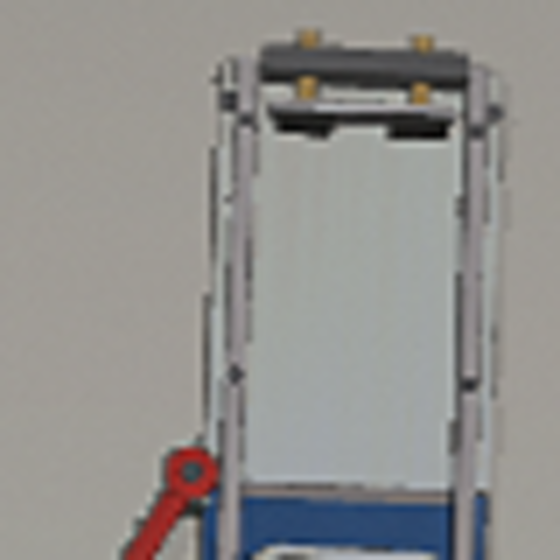

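View pics/s2.png

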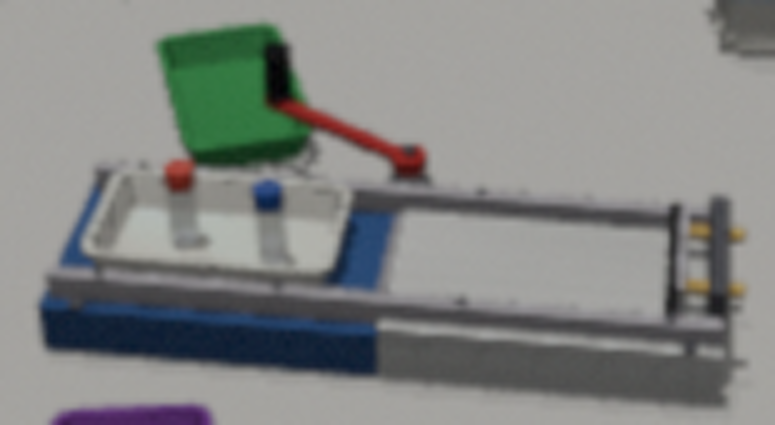

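The crop confirms it: the white tray with red-cap vial (top px ~338,247) and blue-cap vial (~343.5,229) sits between the rails on the blue shelf. The keeper knob is at ~(299,234) and its pivot at ~(317,205). Next I'll fit the dock pose from these points.

```bash
cat > h.py <<'E'
import numpy as np, cv2
from plant import sense,camera,boxes_of
from scipy.spatial.transform import Rotation as Ro
def proj(c,X):
    p=c["R"]@np.asarray(X)+c["t"]; p=c["mtx"]@p; return p[:2]/p[2]
def back(c,uv,z):
    d=c["R"].T@np.linalg.solve(c["mtx"],[uv[0],uv[1],1]); o=-c["R"].T@c["t"]
    return o+d*(z-o[2])/d[2]
try:
    dx,dy,dth=np.load("dock.npy")
    def W(p): 
        c,s=np.cos(dth),np.sin(dth); return np.array([dx+c*p[0]-s*p[1],dy+s*p[0]+c*p[1],p[2] if len(p)>2 else 0])
    def D(X):
        c,s=np.cos(dth),np.sin(dth); a,b=X[0]-dx,X[1]-dy; return np.array([c*a+s*b,-s*a+c*b])
except Exception as e: pass
E
python3 - <<'E'
from h import *
from scipy.optimize import least_squares
ct=camera("top"); cs=camera("side")
f=lambda s,ou,ov:(lambda p:(ou+(p[0]+.5)/s-.5,ov+(p[1]+.5)/s-.5))
t3=f(7,290,198);t4=f(7,290,138);s2=f(5,235,175)
T=[((-170,55,30),t3((187,503))),((-170,-55,30),t3((472,515))),((0,41,34),t3((245,73))),((0,-41,34),t3((448,80))),((0,60,58),t3((190,50))),
((-170,44.5,46),t3((213,497))),((-170,-44.5,46),t3((453,506))),((166,44.5,46),t4((246,60))),((166,-44.5,46),t4((483,65)))]
S=[((-170,-55,0),s2((43,345))),((0,-55,0),s2((378,370))),((166,-55,0),s2((725,403))),((-170,-55,30),s2((45,309))),((0,-55,32),s2((377,322))),((0,60,58),s2((410,155)))]
def P(x,p):
    c,s=np.cos(x[2]),np.sin(x[2]);p=np.array(p)/1000
    return [x[0]+c*p[0]-s*p[1],x[1]+s*p[0]+c*p[1],p[2]]
def r(x):return np.concatenate([proj(ct,P(x,p))-u for p,u in T]+[proj(cs,P(x,p))-u for p,u in S])
o=least_squares(r,[.5,0,0],loss="soft_l1"); print(o.x,np.round(o.fun.reshape(-1,2),1))
for sel in (slice(0,18),slice(18,None)):
  print(least_squares(lambda x:r(x)[sel],[.5,0,0],loss="soft_l1").x)
np.save("dock.npy",o.x)
from importlib import reload; import h; reload(h)
D=h.D
for n,uv,z in(("redcap",(338,247),.081),("bluecap",(343.5,229),.081)): print(n,D(back(ct,t3(((uv[0]-290)*7,(uv[1]-198)*7)),z)))
print("rim", [D(back(ct,t3(p),.052)) for p in ((340,462),(350,132),(240,300),(447,300))])
print("knob",D(back(ct,t3((63,252)),.088)),D(back(ct,t3((63,252)),.072)))
print("padtop",[D(back(ct,t4(p),.058)) for p in ((305,128),(415,130))], "knob side",back(cs,s2((276,48)),.088),D(back(cs,s2((276,48)),.088)))
for n in("dropper","beaker"):
  b=boxes_of(ct,n)[0]["rect"]; print(n,back(ct,((b[0]+b[2])/2,(b[1]+b[3])/2),.04))
s=sense(); print(s["ee_pos"],Ro.from_rotvec(s["tcp_rot"]).as_matrix().round(3),s["wrist_force"])
E
```

```text
[ 0.60401623  0.00467856 -0.06161629] [[-0.4 -0.2]
 [ 0.2 -0.3]
 [-1.1 -2.2]
 [ 0.3 -2. ]
 [-0.2 -0.3]
 [-0.1  1. ]
 [-0.4  1. ]
 [-0.2 -1.5]
 [-1.4 -0.9]
 [-0.3  1.7]
 [-0.   2.2]
 [-1.5  1.2]
 [-2.  -0.4]
 [-0.   1.8]
 [-0.4 -0.7]]
[ 0.60244031  0.00360402 -0.06631897]
[ 0.60505373  0.00930664 -0.0591825 ]
redcap [-0.1091567   0.00216881]
bluecap [-0.06255721 -0.01051414]
rim [array([-0.15252885, -0.00235689]), array([-0.02884221, -0.00221148]), array([-0.09374571,  0.03711952]), array([-0.09076946, -0.04066333])]
knob [-0.08015084  0.10310583] [-0.07933438  0.10364234]
padtop [array([0.13292157, 0.02050085]), array([ 0.13384935, -0.02168844])] knob side [0.53329771 0.11442714 0.088     ] [-0.07734234  0.10518565]
dropper [ 0.56619182 -0.26715509  0.04      ]
beaker [0.53650643 0.39789911 0.04      ]
[0.22380927 0.52968089 0.23872157] [[ 0.389 -0.    -0.921]
 [ 0.921 -0.     0.389]
 [-0.    -1.     0.   ]] [0.04165158 0.84257764 0.26867149]
```

```bash
cat >> h.py <<'E'
def tool(p,z=None,pushdeg=None):
    """dock xy (m), world z -> tool-frame shift from current sensed pose; pushdeg: dock angle of -tool z wanted"""
    s=sense(); R=Ro.from_rotvec(s["tcp_rot"]).as_matrix(); e=s["ee_pos"]
    X=W((p[0],p[1],e[2] if z is None else z)); d=R.T@(X-e)
    a=np.degrees(np.arctan2(-R[1,2],-R[0,2])-dth)
    a=(a+180)%360-180
    return (d*1000).round(1), None if pushdeg is None else round(-(pushdeg-a),1)
def st():
    s=sense(); c,n=np.cos(dth),np.sin(dth); f=s["wrist_force"]; R=Ro.from_rotvec(s["tcp_rot"]).as_matrix()
    print("t %.2f dock xy mm %s z %.1f  Fdock %.1f %.1f %.1f grip %.1f pushdeg %.1f q6 %.2f"%(s["time_s"],(D(s["ee_pos"])*1000).round(1),s["ee_pos"][2]*1000,c*f[0]+n*f[1],-n*f[0]+c*f[1],f[2],s["grip_width"]*1000,np.degrees(np.arctan2(-R[1,2],-R[0,2])-dth),s["q"][5]))
E
python3 - <<'E'
from h import *
st(); print(tool((-.2,-.002),.15,0))
E
```

```text
t 1.20 dock xy mm [-411.8  500.6] z 238.7  Fdock -0.0 0.8 0.3 grip 88.4 pushdeg -19.4 q6 -0.21
(array([-403.9,   88.7, -366.6]), np.float64(-19.4))
```

```bash
python3 -m creep '[[-0.030,0.006,-0.027,-5],[-0.060,0.012,-0.054,-10],[-0.090,0.020,-0.081,-15],[-0.120,0.026,-0.108,-19.4],[-0.150,0.032,-0.135,-19.4],[-0.180,0.038,-0.162,-19.4],[-0.210,0.044,-0.189,-19.4],[-0.240,0.05,-0.216,-19.4],[-0.270,0.056,-0.243,-19.4],[-0.300,0.063,-0.270,-19.4],[-0.330,0.07,-0.297,-19.4],[-0.355,0.078,-0.320,-19.4]]' 1 10; python3 -c "
from h import *
st(); print(tool((-.2,-.002),.042,0))"
```

```text
time_s: 2.2
ee_pos: [0.3811, 0.0757, 0.1611]
tcp_rot: [-1.24, -1.165, 1.163]
wrist_force: [0.2, 0.1, 0.1]
grip_width: 0.0103
t 2.20 dock xy mm [-226.8   57.2] z 161.1  Fdock 0.1 0.1 0.1 grip 10.3 pushdeg -0.0 q6 -1.62
(array([-59.1, 119.2, -26.6]), np.float64(-0.0))
```

```bash
python3 -m creep '[[-0.015,0.02,-0.006,0],[-0.030,0.04,-0.013,0],[-0.045,0.06,-0.02,0],[-0.059,0.08,-0.0266,0],[-0.059,0.095,-0.0266,0],[-0.059,0.108,-0.0266,0],[-0.059,0.115,-0.0266,0],[-0.059,0.119,-0.0266,0],[-0.059,0.119,-0.0266,0]]'; python3 - <<'E'
from h import *
st()
c=camera("side");cv2.imwrite("pics/s3.png",cv2.resize(c["frame"][160:270,200:400,::-1],None,fx=4,fy=4,interpolation=cv2.INTER_CUBIC))
st()
E
```

```text
time_s: 2.95
ee_pos: [0.403, 0.0178, 0.0413]
tcp_rot: [-1.236, -1.164, 1.165]
wrist_force: [-0.3, 0.3, 1.2]
grip_width: 0.0003
t 2.95 dock xy mm [-201.5    0.7] z 41.3  Fdock -0.3 0.3 1.2 grip 0.3 pushdeg 0.0 q6 -1.76
t 3.00 dock xy mm [-201.     0.7] z 41.9  Fdock -0.5 -0.2 0.8 grip 0.7 pushdeg 0.0 q6 -1.76
```

View pics/s3.png

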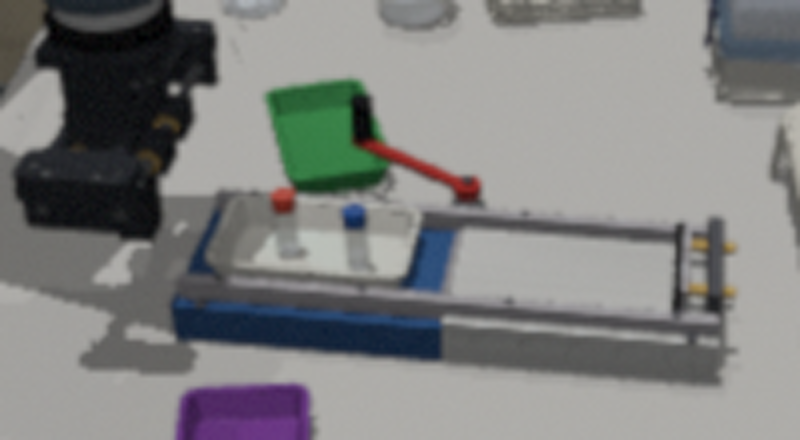

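The closed gripper sits behind the tray with its fingertip at ~(145,230) in the crop. The vials are standing. Approaching now.

```bash
python3 -m creep '[[-0.001,0,-0.008,0],[-0.002,0,-0.016,0],[-0.002,0,-0.022,0],[-0.002,0,-0.026,0],[-0.002,0,-0.028,0]]'; python3 -c "
from h import *
st()"; python3 -m creep '[[0,0,-0.001,0],[0,0,-0.002,0],[0,0,-0.003,0],[0,0,-0.004,0],[0,0,-0.005,0],[0,0,-0.006,0]]'; python3 -c "
from h import *
st()";python3 -m creep '[[0,0,-0.001,0],[0,0,-0.002,0],[0,0,-0.003,0],[0,0,-0.004,0],[0,0,-0.005,0],[0,0,-0.006,0]]'; python3 -c "
from h import *
st()"
```

```text
time_s: 3.42
ee_pos: [0.4325, 0.0137, 0.0421]
tcp_rot: [-1.239, -1.165, 1.164]
wrist_force: [-0.4, 0.3, 0.5]
grip_width: 0.0007
t 3.42 dock xy mm [-171.8   -1.6] z 42.1  Fdock -0.4 0.2 0.5 grip 0.7 pushdeg 0.0 q6 -1.75
time_s: 3.92
ee_pos: [0.4371, 0.0135, 0.0417]
tcp_rot: [-1.237, -1.164, 1.164]
wrist_force: [-0.1, -0.2, -1.4]
grip_width: 0.0007
t 3.92 dock xy mm [-167.1   -1.4] z 41.7  Fdock -0.1 -0.3 -1.4 grip 0.7 pushdeg 0.0 q6 -1.75
time_s: 4.42
ee_pos: [0.4432, 0.0132, 0.0417]
tcp_rot: [-1.237, -1.164, 1.164]
wrist_force: [-1.0, 1.2, 1.1]
grip_width: 0.0003
t 4.42 dock xy mm [-161.    -1.4] z 41.7  Fdock -1.1 1.1 1.1 grip 0.3 pushdeg 0.0 q6 -1.75
```

```bash
python3 -m creep '[[0,0,-0.001,0],[0,0,-0.002,0],[0,0,-0.003,0],[0,0,-0.004,0],[0,0,-0.0055,0],[0,0,-0.007,0],[0,0,-0.0085,0],[0,0,-0.010,0]]'; python3 - <<'E'
from h import *
st()
c=camera("side");cv2.imwrite("pics/s4.png",cv2.resize(c["frame"][160:270,200:400,::-1],None,fx=4,fy=4,interpolation=cv2.INTER_CUBIC))
st()
E
```

```text
time_s: 5.08
ee_pos: [0.4533, 0.0125, 0.0417]
tcp_rot: [-1.238, -1.164, 1.164]
wrist_force: [-1.1, 0.7, 0.2]
grip_width: 0.0004
t 5.08 dock xy mm [-150.9   -1.4] z 41.7  Fdock -1.1 0.6 0.2 grip 0.4 pushdeg 0.0 q6 -1.74
t 5.13 dock xy mm [-150.6   -1.5] z 41.8  Fdock -0.9 0.5 -0.4 grip 0.9 pushdeg 0.0 q6 -1.74
```

View pics/s4.png

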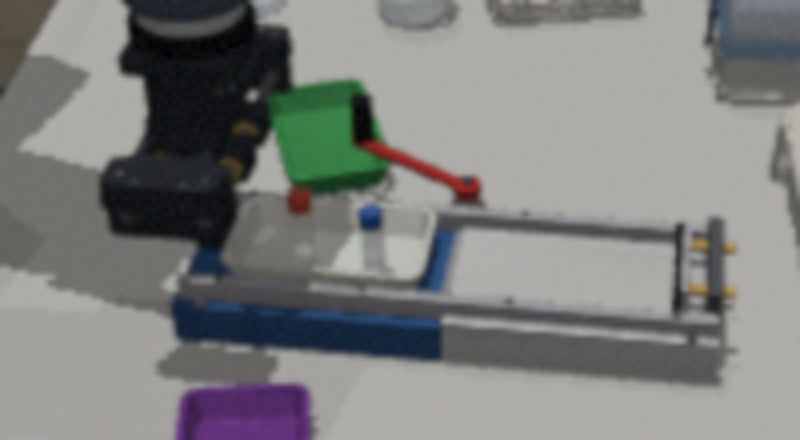

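The tray slid about 10 mm (front edge from 420 to 438 px) and the vials are standing. Continuing slowly to the lip.

```bash
for i in 1; do python3 -m creep '[[0,0,-0.0015,0],[0,0,-0.003,0],[0,0,-0.0045,0],[0,0,-0.006,0],[0,0,-0.0075,0],[0,0,-0.009,0]]'>/dev/null; python3 -c "
from h import *
st()"; done; python3 -m creep '[[0,0,-0.001,0],[0,0,-0.002,0],[0,0,-0.003,0],[0,0,-0.004,0]]' >/dev/null; python3 -c "
from h import *
st()"; python3 -m creep '[[0,0,-0.001,0],[0,0,-0.002,0],[0,0,-0.003,0]]' >/dev/null; python3 -c "
from h import *
st()"; python3 -m creep '[[0,0,-0.001,0],[0,0,-0.002,0],[0,0,-0.003,0]]' >/dev/null; python3 -c "
from h import *
st()"
```

```text
t 5.63 dock xy mm [-141.9   -1.4] z 41.7  Fdock -2.0 -0.1 -1.0 grip 0.8 pushdeg 0.0 q6 -1.74
t 5.97 dock xy mm [-138.1   -1.4] z 41.7  Fdock -2.1 -1.3 0.2 grip 0.6 pushdeg 0.0 q6 -1.74
t 6.22 dock xy mm [-135.    -1.4] z 41.7  Fdock -2.2 -0.5 -0.6 grip 0.5 pushdeg 0.0 q6 -1.74
t 6.47 dock xy mm [-133.2   -1.4] z 41.5  Fdock -9.1 -1.1 7.5 grip 0.6 pushdeg 0.0 q6 -1.74
```

```bash
python3 -m creep '[[0,0,-0.0005,0],[0,0,-0.001,0]]' >/dev/null; python3 -c "
from h import *
st()"; python3 -m creep '[[0,0,0,0],[0,0,-0.0005,0]]' >/dev/null; python3 -c "
from h import *
st()"
```

```text
t 6.63 dock xy mm [-133.2   -1.3] z 41.4  Fdock -11.3 -1.3 9.8 grip 0.4 pushdeg 0.1 q6 -1.74
t 6.80 dock xy mm [-133.    -1.3] z 41.4  Fdock -12.0 -1.4 10.1 grip 0.3 pushdeg 0.1 q6 -1.74
```

```bash
python3 -m creep '[[0,-0.0008,0,0],[0,-0.0015,0,0]]' >/dev/null; python3 -c "
from h import *
st()"; python3 -m creep '[[0,-0.0005,0,0],[0,-0.001,0,0]]' >/dev/null; python3 -c "
from h import *
st()"
```

```text
t 6.97 dock xy mm [-132.5   -1.2] z 42.5  Fdock -5.9 0.2 -0.2 grip 0.4 pushdeg 0.0 q6 -1.74
t 7.13 dock xy mm [-132.3   -1.2] z 43.5  Fdock -5.0 -0.0 -0.3 grip 0.2 pushdeg 0.0 q6 -1.74
```

```bash
for i in 1; do python3 -m creep '[[0,0,-0.0005,0],[0,-0.0002,-0.001,0],[0,-0.0003,-0.0015,0]]' >/dev/null; python3 -c "
from h import *
st()"; done; python3 -m creep '[[0,-0.0002,-0.0005,0],[0,-0.0004,-0.001,0]]' >/dev/null; python3 -c "
from h import *
st()"
```

```text
t 7.38 dock xy mm [-131.    -1.1] z 43.7  Fdock -5.2 0.8 -0.9 grip 0.6 pushdeg 0.0 q6 -1.74
t 7.55 dock xy mm [-130.    -1.1] z 44.1  Fdock -4.6 0.1 -0.6 grip 0.8 pushdeg 0.0 q6 -1.74
```

Climbing at about 5 N.

```bash
python3 -m creep '[[0,-0.0002,-0.0007,0],[0,-0.0003,-0.0014,0],[0,-0.0004,-0.002,0]]' >/dev/null; python3 -c "
from h import *
st()"; python3 -m creep '[[0,-0.0001,-0.0007,0],[0,-0.0002,-0.0014,0],[0,-0.0002,-0.002,0]]' >/dev/null; python3 -c "
from h import *
st()";  python3 -m creep '[[0,-0.0001,-0.0007,0],[0,-0.0002,-0.0014,0],[0,-0.0002,-0.002,0]]' >/dev/null; python3 - <<'E'
from h import *
st()
c=camera("side");cv2.imwrite("pics/s5.png",cv2.resize(c["frame"][160:270,200:400,::-1],None,fx=4,fy=4,interpolation=cv2.INTER_CUBIC))
E
```

```text
t 7.80 dock xy mm [-128.8   -1. ] z 44.2  Fdock -7.8 0.3 -0.1 grip 0.2 pushdeg 0.0 q6 -1.74
t 8.05 dock xy mm [-125.5   -1.2] z 44.7  Fdock -0.4 -0.0 -0.4 grip 0.7 pushdeg 0.0 q6 -1.73
t 8.30 dock xy mm [-121.5   -1.5] z 46.0  Fdock -1.4 -0.2 -0.3 grip 0.2 pushdeg 0.0 q6 -1.73
```

View pics/s5.png

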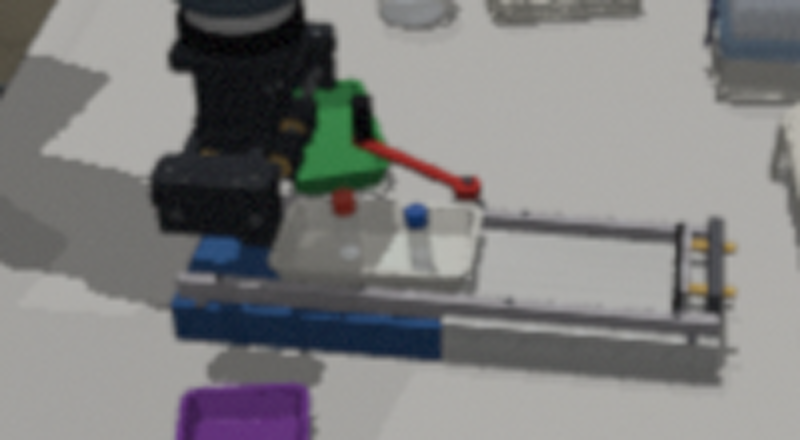

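The tray front is on the deck (front edge ~480 px in the crop) and the vials are standing. The balance point comes when the finger reaches x≈-72, so I'm continuing slowly through that.

```bash
python3 -m creep '[[0,0.0003,-0.001,0],[0,0.0006,-0.002,0],[0,0.0009,-0.0035,0],[0,0.0012,-0.005,0],[0,0.0015,-0.0065,0],[0,0.0015,-0.008,0],[0,0.0015,-0.0095,0],[0,0.0015,-0.011,0],[0,0.0015,-0.0125,0],[0,0.0015,-0.014,0]]' >/dev/null; python3 -c "
from h import *
st()"; python3 -m creep '[[0,0,-0.0015,0],[0,0,-0.003,0],[0,0,-0.0045,0],[0,0,-0.006,0],[0,0,-0.0075,0],[0,0,-0.009,0],[0,0,-0.0105,0],[0,0,-0.012,0],[0,0,-0.0135,0],[0,0,-0.015,0]]' >/dev/null; python3 -c "
from h import *
st()"; python3 -m creep '[[0,0,-0.001,0],[0,0,-0.002,0],[0,0,-0.003,0],[0,0,-0.004,0],[0,0,-0.005,0],[0,0,-0.006,0],[0,0,-0.007,0],[0,0,-0.008,0],[0,0,-0.009,0],[0,0,-0.010,0]]' >/dev/null; python3 -c "
from h import *
st()"
```

```text
t 9.18 dock xy mm [-107.9   -1.4] z 44.2  Fdock -3.0 -0.0 2.6 grip 0.8 pushdeg 0.0 q6 -1.73
t 10.02 dock xy mm [-92.9  -1.4] z 44.2  Fdock -2.9 -0.4 1.4 grip 0.5 pushdeg 0.0 q6 -1.72
t 10.85 dock xy mm [-83.   -1.4] z 44.2  Fdock -2.2 0.5 0.2 grip 0.4 pushdeg 0.0 q6 -1.72
```

```bash
python3 -m creep '[[0,0,-0.001,0],[0,0,-0.002,0],[0,0,-0.003,0],[0,0,-0.004,0],[0,0,-0.005,0],[0,0,-0.006,0],[0,0,-0.007,0],[0,0,-0.008,0],[0,0,-0.009,0],[0,0,-0.010,0]]' >/dev/null; python3 -c "
from h import *
st()"; python3 -m creep '[[0,0,-0.001,0],[0,0,-0.002,0],[0,0,-0.003,0],[0,0,-0.004,0],[0,0,-0.005,0],[0,0,-0.006,0],[0,0,-0.007,0],[0,0,-0.008,0],[0,0,-0.009,0],[0,0,-0.010,0]]' >/dev/null; python3 - <<'E'
from h import *
st()
for n,b in(("side",(160,270,200,400)),("top",(130,280,250,400))):
  c=camera(n);cv2.imwrite(f"pics/{n}6.png",cv2.resize(c["frame"][b[0]:b[1],b[2]:b[3],::-1],None,fx=4,fy=4,interpolation=cv2.INTER_CUBIC))
E
```

```text
t 11.68 dock xy mm [-73.   -1.4] z 44.2  Fdock -2.3 0.5 0.6 grip 0.3 pushdeg 0.0 q6 -1.72
t 12.52 dock xy mm [-63.   -1.4] z 44.2  Fdock -2.7 0.3 0.7 grip 0.6 pushdeg 0.0 q6 -1.72
```

View pics/side6.png

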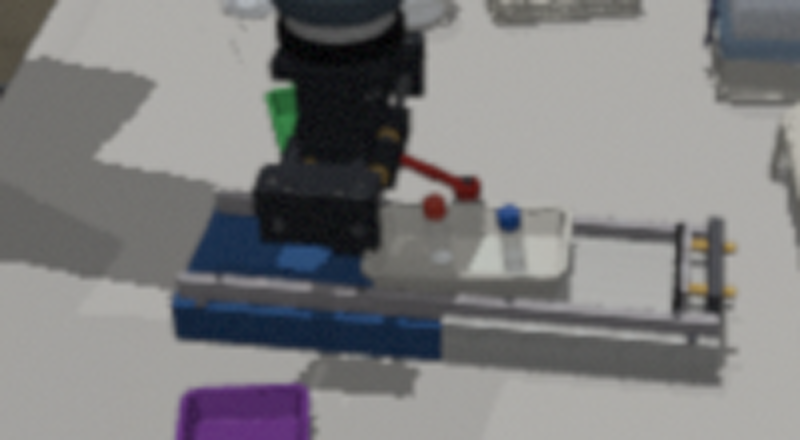

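View pics/top6.png

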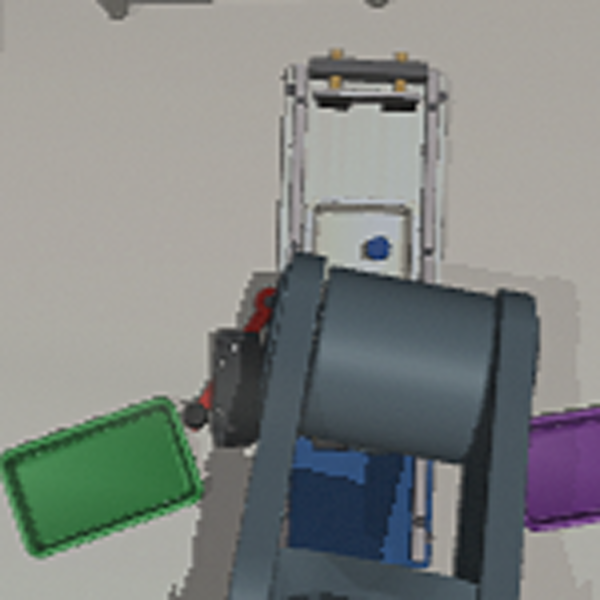

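The tray is past its balance point (front edge at 570 px in the side crop, 205 px in the top crop) and the vials are standing. About 65–77 mm remain.

```bash
python3 -m creep '[[0,0,-0.001,0],[0,-0.0003,-0.0025,0],[0,-0.0006,-0.004,0],[0,-0.0009,-0.006,0],[0,-0.0012,-0.008,0],[0,-0.0015,-0.010,0],[0,-0.0018,-0.012,0],[0,-0.002,-0.014,0],[0,-0.002,-0.016,0],[0,-0.002,-0.018,0],[0,-0.002,-0.020,0],[0,-0.002,-0.022,0]]' >/dev/null; python3 -c "
from h import *
st()"; python3 -m creep '[[0,0,-0.002,0],[0,0,-0.004,0],[0,0,-0.006,0],[0,0,-0.008,0],[0,0,-0.010,0],[0,0,-0.012,0],[0,0,-0.014,0],[0,0,-0.0155,0],[0,0,-0.017,0],[0,0,-0.0185,0],[0,0,-0.0195,0],[0,0,-0.0205,0]]' >/dev/null; python3 -c "
from h import *
st()"; python3 -m creep '[[0,0,-0.001,0],[0,0,-0.002,0],[0,0,-0.003,0],[0,0,-0.004,0],[0,0,-0.005,0],[0,0,-0.006,0],[0,0,-0.007,0],[0,0,-0.008,0],[0,0,-0.009,0],[0,0,-0.010,0]]' >/dev/null; python3 - <<'E'
from h import *
st()
for n,b in(("side",(160,270,200,400)),("top",(130,280,250,400))):
  c=camera(n);cv2.imwrite(f"pics/{n}7.png",cv2.resize(c["frame"][b[0]:b[1],b[2]:b[3],::-1],None,fx=4,fy=4,interpolation=cv2.INTER_CUBIC))
E
```

```text
t 13.62 dock xy mm [-41.   -1.4] z 46.2  Fdock -2.4 1.0 1.9 grip 0.7 pushdeg 0.0 q6 -1.71
t 14.62 dock xy mm [-20.5  -1.4] z 46.2  Fdock -3.2 -0.1 2.6 grip 0.5 pushdeg 0.0 q6 -1.71
t 15.45 dock xy mm [-10.5  -1.4] z 46.2  Fdock -2.9 -0.0 2.1 grip 0.5 pushdeg 0.0 q6 -1.70
```

View pics/side7.png

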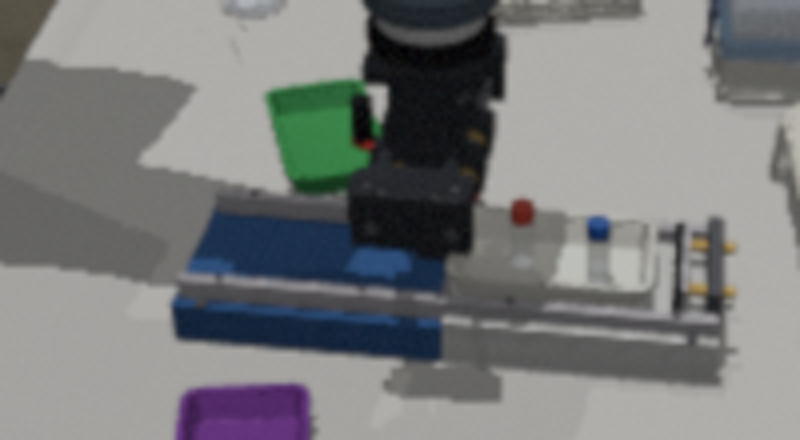

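View pics/top7.png

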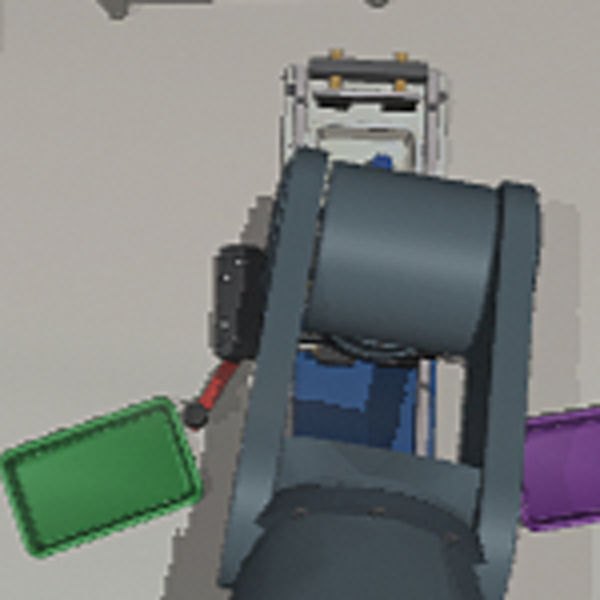

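The gap to the pads is about 14 mm (127 vs 105 px in the top crop). Creeping in and watching the force.

```bash
python3 -m creep '[[0,-0.0002,-0.001,0],[0,-0.0004,-0.002,0],[0,-0.0004,-0.003,0],[0,-0.0004,-0.004,0],[0,-0.0004,-0.005,0],[0,-0.0004,-0.006,0]]' >/dev/null; python3 -c "
from h import *
st()"; python3 -m creep '[[0,0,-0.0007,0],[0,0,-0.0014,0],[0,0,-0.002,0]]' >/dev/null; python3 -c "
from h import *
st()"; python3 -m creep '[[0,0,-0.0005,0],[0,0,-0.001,0]]' >/dev/null; python3 -c "
from h import *
st()"; python3 -m creep '[[0,0,-0.0005,0],[0,0,-0.001,0]]' >/dev/null; python3 -c "
from h import *
st()"
```

```text
t 16.05 dock xy mm [-4.5 -1.4] z 46.5  Fdock -1.8 0.7 0.3 grip 0.8 pushdeg 0.0 q6 -1.70
t 16.30 dock xy mm [-2.5 -1.4] z 46.6  Fdock -0.5 -0.8 -1.3 grip 0.1 pushdeg 0.0 q6 -1.70
t 16.47 dock xy mm [-1.6 -1.4] z 46.6  Fdock -1.0 0.0 -1.2 grip 0.4 pushdeg 0.0 q6 -1.70
t 16.63 dock xy mm [-0.5 -1.4] z 46.7  Fdock -0.7 -0.2 -0.7 grip 0.3 pushdeg 0.0 q6 -1.70
```

```bash
for i in 1; do python3 -m creep '[[0,0,-0.0005,0],[0,0,-0.001,0]]' >/dev/null; python3 -c "
from h import *
st()";  python3 -m creep '[[0,0,-0.0005,0],[0,0,-0.001,0]]' >/dev/null; python3 -c "
from h import *
st()"; python3 -m creep '[[0,0,-0.0005,0],[0,0,-0.001,0]]' >/dev/null; python3 -c "
from h import *
st()"; done
```

```text
t 16.80 dock xy mm [ 0.4 -1.4] z 46.6  Fdock -2.0 1.0 -1.2 grip 0.4 pushdeg 0.0 q6 -1.70
t 16.97 dock xy mm [ 1.3 -1.4] z 46.6  Fdock -2.4 0.7 -0.2 grip 0.3 pushdeg 0.0 q6 -1.70
t 17.13 dock xy mm [ 1.4 -1.3] z 46.5  Fdock -7.0 -0.0 4.7 grip 0.7 pushdeg 0.0 q6 -1.70
```

```bash
python3 -m creep '[[0,-0.0005,0,0],[0,-0.0005,0,0]]' >/dev/null; python3 -c "
from h import *
st()"; python3 -m creep '[[0,-0.0002,-0.0004,0],[0,-0.0002,-0.0004,0]]' >/dev/null; python3 -c "
from h import *
st()"
```

```text
t 17.30 dock xy mm [ 1.4 -1.2] z 46.6  Fdock -5.2 -0.1 -0.6 grip 0.4 pushdeg 0.0 q6 -1.70
t 17.47 dock xy mm [ 1.5 -1.1] z 46.6  Fdock -5.3 1.2 -0.3 grip 0.4 pushdeg 0.0 q6 -1.70
```

```bash
python3 -m creep '[[0,-0.0001,-0.0004,0],[0,-0.0002,-0.0008,0],[0,-0.0002,-0.0008,0]]' >/dev/null; python3 -c "
from h import *
st()"; python3 -m creep '[[0,0,-0.0003,0],[0,0,-0.0003,0]]' >/dev/null; python3 -c "
from h import *
st()"
```

```text
t 17.72 dock xy mm [ 1.5 -1.1] z 46.6  Fdock -8.3 0.3 1.0 grip 0.3 pushdeg 0.0 q6 -1.70
t 17.88 dock xy mm [ 1.6 -1.1] z 46.6  Fdock -9.0 0.5 1.0 grip 0.2 pushdeg 0.0 q6 -1.70
```

```bash
python3 -m creep '[[0,-0.0002,-0.0004,0],[0,-0.0002,-0.0004,0]]' >/dev/null; python3 -c "
from h import *
st()"; python3 -m creep '[[0,0,-0.0001,0],[0,0,-0.0001,0],[0,0,-0.0001,0],[0,0,-0.0001,0]]' >/dev/null; python3 -c "
from h import *
st()"; python3 -m creep '[[0,0,0,0],[0,0,0,0],[0,0,0,0],[0,0,0,0],[0,0,0,0],[0,0,0,0]]' >/dev/null; python3 -c "
from h import *
st()"; python3 -m creep '[[0,0,0,0],[0,0,0,0],[0,0,0,0],[0,0,0,0],[0,0,0,0],[0,0,0,0]]' >/dev/null; python3 -c "
from h import *
st()"
```

```text
t 18.05 dock xy mm [ 1.6 -1.1] z 46.6  Fdock -9.5 -0.6 1.0 grip 0.6 pushdeg 0.0 q6 -1.70
t 18.38 dock xy mm [ 1.6 -1. ] z 46.6  Fdock -10.0 -0.6 2.7 grip 0.8 pushdeg 0.0 q6 -1.70
t 18.88 dock xy mm [ 1.6 -1. ] z 46.6  Fdock -9.9 0.5 1.7 grip 0.6 pushdeg 0.0 q6 -1.70
t 19.38 dock xy mm [ 1.6 -1.1] z 46.6  Fdock -9.7 -0.3 2.2 grip 0.5 pushdeg 0.0 q6 -1.70
```

```bash
python3 -m creep '[[0,-0.0001,-0.0002,0],[0,-0.0002,-0.0004,0],[0,-0.0002,-0.0004,0],[0,-0.0002,-0.0004,0]]' >/dev/null; python3 - <<'E'
from h import *
st()
for n,b in(("side",(160,270,200,400)),("top",(130,280,250,400))):
  c=camera(n);cv2.imwrite(f"pics/{n}8.png",cv2.resize(c["frame"][b[0]:b[1],b[2]:b[3],::-1],None,fx=4,fy=4,interpolation=cv2.INTER_CUBIC))
E
python3 -m creep '[[0,0,0,0],[0,0,0,0],[0,0,0,0],[0,0,0,0],[0,0,0,0],[0,0,0,0],[0,0,0,0],[0,0,0,0],[0,0,0,0],[0,0,0,0],[0,0,0,0],[0,0,0,0]]' >/dev/null; python3 -c "
from h import *
st()"
```

```text
t 19.72 dock xy mm [ 1.6 -1. ] z 46.6  Fdock -11.5 1.0 1.7 grip 0.5 pushdeg 0.0 q6 -1.70
t 20.82 dock xy mm [ 1.6 -1. ] z 46.6  Fdock -11.1 -0.5 2.9 grip 0.5 pushdeg 0.0 q6 -1.70
```

View pics/side8.png

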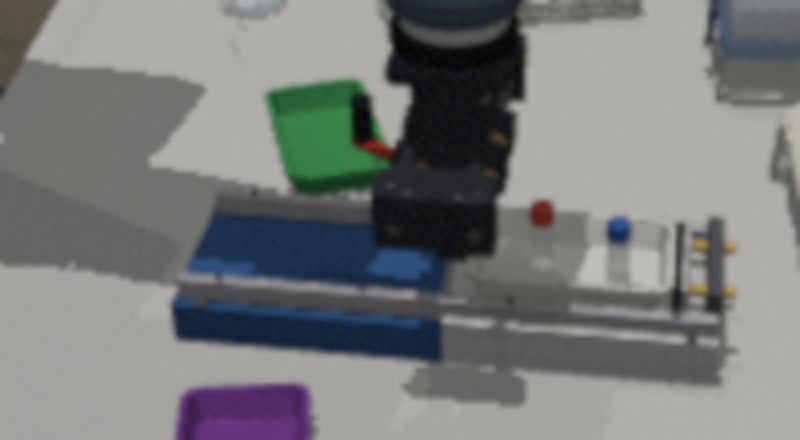

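View pics/top8.png

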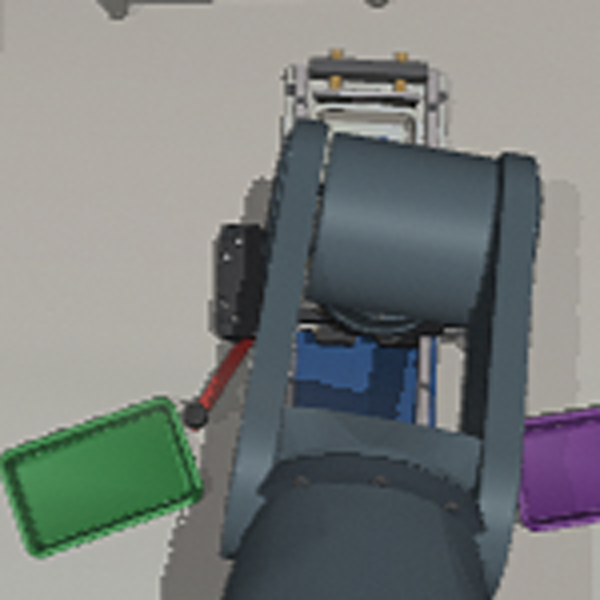

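Tray seated on the pads, held at 9.5–11.5 N for over 2 s, vials standing. Withdrawing straight back, then up.

```bash
python3 -m creep '[[0,0,0.001,0],[0,0,0.003,0],[0,0,0.007,0],[0,0,0.015,0],[0,0,0.025,0],[0,0,0.035,0],[0,-0.015,0.04,0],[0,-0.035,0.04,0],[0,-0.055,0.04,0],[0,-0.075,0.04,0],[0,-0.085,0.04,0],[0,-0.085,0.04,0]]' >/dev/null; python3 - <<'E'
from h import *
st()
a=2.07;k=np.array([-.080,.1035]);u=np.array([np.cos(a),-np.sin(a)])
print(k-u*.035, tool(k-u*.035,.13,-118.6))
E
```

```text
t 21.82 dock xy mm [-33.1  -1.7] z 136.1  Fdock -0.7 -0.3 -0.3 grip 0.5 pushdeg 0.0 q6 -1.71
[-0.06324457  0.13422874] (array([135.9,   5.8,  30.1]), np.float64(118.6))
```

```bash
python3 -m creep '[[0.011,0,0.0025,7],[0.022,0,0.005,14],[0.034,0,0.0075,21],[0.045,0,0.010,28],[0.057,0,0.0125,35],[0.068,0,0.015,42],[0.08,0,0.0175,49],[0.091,0,0.020,56],[0.102,0,0.0225,63],[0.114,0,0.025,70],[0.125,0,0.0275,77],[0.136,0,0.03,84]]' >/dev/null; python3 - <<'E'
from h import *
st()
a=2.07;k=np.array([-.080,.1035]);u=np.array([np.cos(a),-np.sin(a)])
print(tool(k-u*.035,.13,-118.6))
E
```

```text
t 22.82 dock xy mm [-66. 135.] z 131.5  Fdock -1.3 0.4 0.8 grip 0.5 pushdeg -84.3 q6 0.01
(array([ 2.7,  1.5, -1.1]), np.float64(34.3))
```

```bash
python3 -m creep '[[0.001,0,0,7],[0.002,0.001,-0.001,14],[0.0027,0.0015,-0.001,21],[0.0027,0.0015,-0.001,28],[0.0027,0.0015,-0.001,34.3],[0.0027,0.0015,-0.001,34.3]]' >/dev/null; python3 - <<'E'
from h import *
st()
for n,b in(("side",(140,270,200,400)),("top",(130,280,230,380))):
  c=camera(n);cv2.imwrite(f"pics/{n}9.png",cv2.resize(c["frame"][b[0]:b[1],b[2]:b[3],::-1],None,fx=4,fy=4,interpolation=cv2.INTER_CUBIC))
E
```

```text
t 23.32 dock xy mm [-63.1 133.8] z 130.1  Fdock -0.8 -0.2 0.5 grip 0.7 pushdeg -118.5 q6 0.60
```

View pics/side9.png

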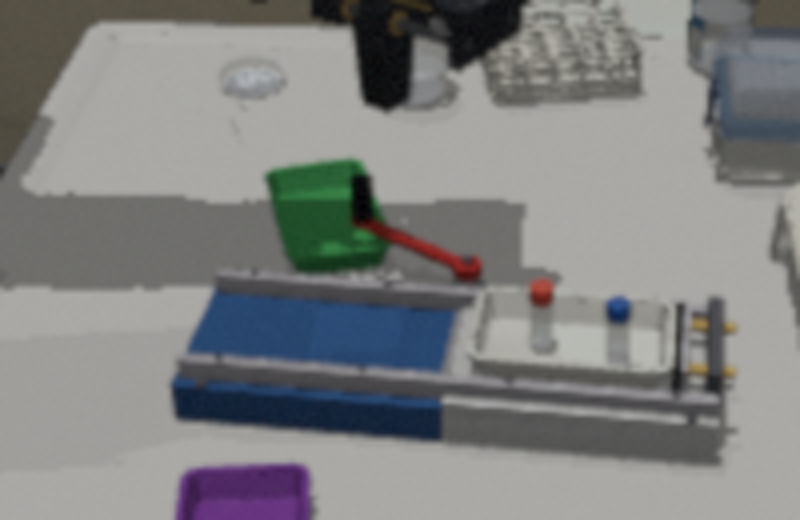

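View pics/top9.png

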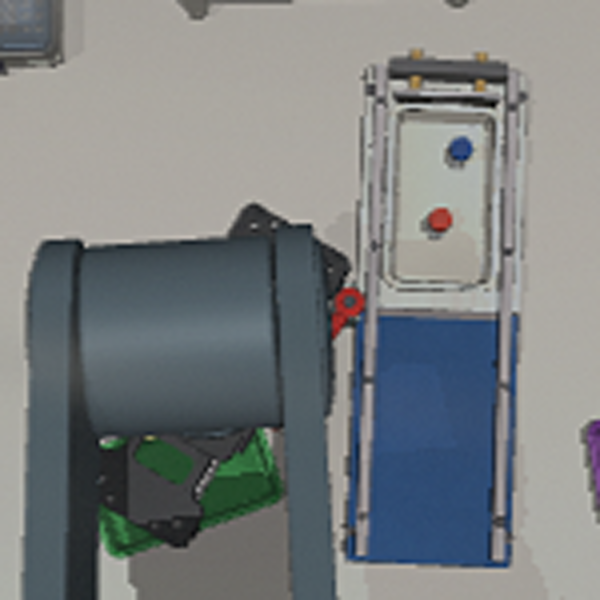

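The tray is on the deck against the pads, vials upright, the bar still open, and the finger is clear beside the knob. Descending to knob height.

```bash
python3 -m creep '[[0,0.015,0,0],[0,0.03,0,0],[0,0.045,0,0],[0,0.055,0,0],[0,0.061,0,0],[0,0.0615,0,0]]' >/dev/null; python3 - <<'E'
from h import *
st()
for n,b in(("side",(140,270,200,400)),):
  c=camera(n);cv2.imwrite(f"pics/{n}10.png",cv2.resize(c["frame"][b[0]:b[1],b[2]:b[3],::-1],None,fx=4,fy=4,interpolation=cv2.INTER_CUBIC))
E
```

```text
t 23.92 dock xy mm [-63.5 133.8] z 68.4  Fdock -0.9 0.1 -0.1 grip 0.5 pushdeg -118.2 q6 0.60
```

View pics/side10.png

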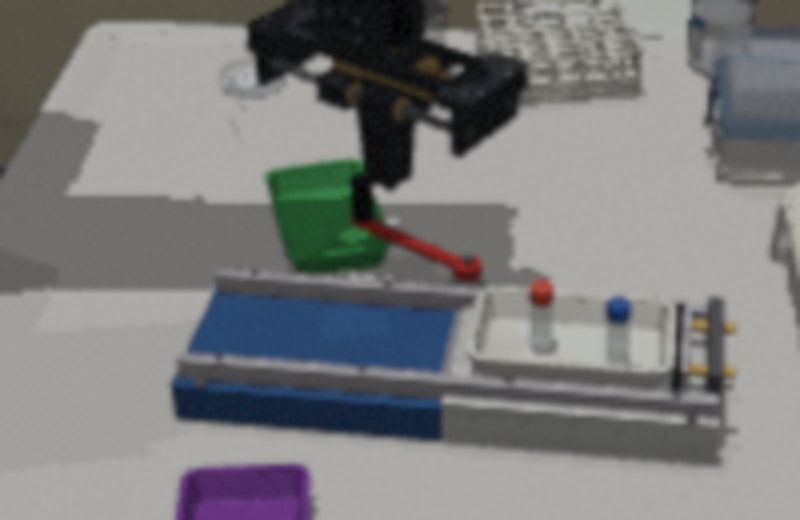

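```bash
cat >> h.py <<'E'
def arc(degs,off=.017,z=.068,r=.090):
    for d in degs:
        a=np.radians(d); p=np.array([0,.060])+r*np.array([-np.sin(a),-np.cos(a)])-off*np.array([np.cos(a),-np.sin(a)])
        s,t=tool(p,z,-d); print(d,(s/1000).round(4).tolist(),t)
E
python3 -m creep '[[0,0,-0.005,0],[0,0,-0.010,0],[0,0,-0.014,0],[0,0,-0.017,0]]' >/dev/null;python3 -c "
from h import *
st(); arc([118,114,110,105,100,95,90,85,80,75,70])"
```

```text
t 24.30 dock xy mm [-70.4 118.5] z 70.6  Fdock -0.1 1.1 1.2 grip 0.6 pushdeg -118.3 q6 0.57
118 [-0.0004, 0.0026, -0.0016] -0.3
114 [-0.0013, 0.0026, -0.0079] -4.3
110 [-0.0018, 0.0026, -0.0143] -8.3
105 [-0.0018, 0.0025, -0.0222] -13.3
100 [-0.0011, 0.0025, -0.0302] -18.3
95 [0.0003, 0.0025, -0.0381] -23.3
90 [0.0024, 0.0025, -0.0458] -28.3
85 [0.0052, 0.0025, -0.0533] -33.3
80 [0.0085, 0.0025, -0.0605] -38.3
75 [0.0125, 0.0025, -0.0674] -43.3
70 [0.0171, 0.0025, -0.074] -48.3
```

```bash
python3 -m creep '[[0,0,-0.0016,0],[-0.001,0,-0.005,-2],[-0.0013,0,-0.008,-4.3],[-0.0016,0,-0.011,-6.3],[-0.0018,0,-0.0143,-8.3],[-0.0018,0,-0.0222,-13.3]]' >/dev/null;python3 - <<'E'
from h import *
st()
for n,b in(("side",(140,270,200,400)),):
  c=camera(n);cv2.imwrite(f"pics/{n}11.png",cv2.resize(c["frame"][b[0]:b[1],b[2]:b[3],::-1],None,fx=4,fy=4,interpolation=cv2.INTER_CUBIC))
arc([105,100,95,90,85,80,75,70,65,60,55,50])
E
```

```text
t 24.80 dock xy mm [-82.2 100.5] z 70.4  Fdock 0.5 1.2 1.5 grip 0.3 pushdeg -104.9 q6 0.31
105 [0.0004, 0.0021, 0.0006] 0.5
100 [-0.0008, 0.0021, -0.0073] -4.5
95 [-0.0013, 0.0021, -0.0153] -9.5
90 [-0.0012, 0.0021, -0.0233] -14.5
85 [-0.0003, 0.0021, -0.0312] -19.5
80 [0.0013, 0.0021, -0.0391] -24.5
75 [0.0035, 0.0021, -0.0467] -29.5
70 [0.0064, 0.0021, -0.0542] -34.5
65 [0.0099, 0.0021, -0.0614] -39.5
60 [0.0141, 0.0021, -0.0682] -44.5
55 [0.0188, 0.0021, -0.0746] -49.5
50 [0.0241, 0.0021, -0.0806] -54.5
```

View pics/side11.png

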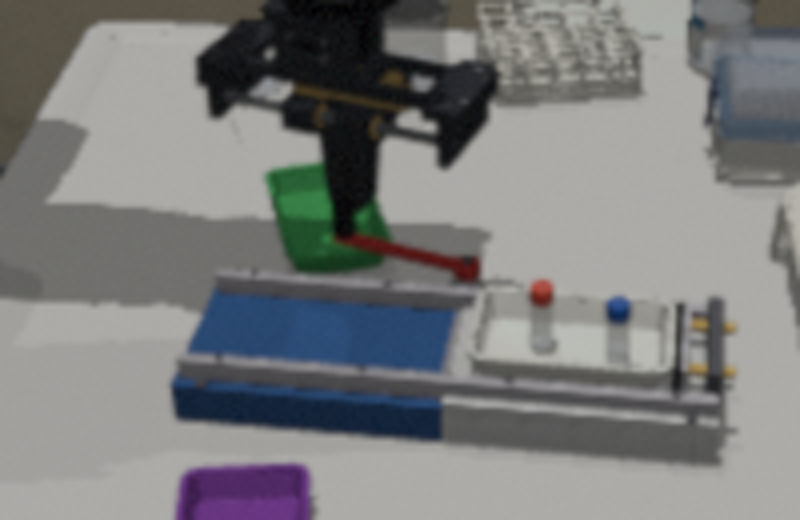

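The bar is swinging with the finger (knob end at ~(345,235)). Continuing along the arc.

```bash
python3 -m creep '[[-0.0008,0.0005,-0.0073,-4.5],[-0.0013,0.001,-0.0153,-9.5],[-0.0012,0.001,-0.0233,-14.5],[-0.0003,0.001,-0.0312,-19.5],[0.0013,0.001,-0.0391,-24.5],[0.0035,0.001,-0.0467,-29.5],[0.0064,0.001,-0.0542,-34.5],[0.0099,0.001,-0.0614,-39.5],[0.0141,0.001,-0.0682,-44.5]]' >/dev/null;python3 - <<'E'
from h import *
st()
for n,b in(("side",(140,270,200,400)),):
  c=camera(n);cv2.imwrite(f"pics/{n}12.png",cv2.resize(c["frame"][b[0]:b[1],b[2]:b[3],::-1],None,fx=4,fy=4,interpolation=cv2.INTER_CUBIC))
arc([60,55,50,45,40,35,30,25,20,15,10])
E
```

```text
t 25.60 dock xy mm [-86.8  30.4] z 69.1  Fdock -1.2 1.4 0.8 grip 0.7 pushdeg -60.3 q6 -0.61
60 [-0.0001, 0.0012, 0.0006] -0.1
55 [-0.0012, 0.0012, -0.0073] -5.1
50 [-0.0016, 0.0012, -0.0153] -10.1
45 [-0.0014, 0.0012, -0.0233] -15.1
40 [-0.0004, 0.0012, -0.0312] -20.1
35 [0.0012, 0.0012, -0.0391] -25.1
30 [0.0036, 0.0012, -0.0467] -30.1
25 [0.0065, 0.0012, -0.0541] -35.1
20 [0.0101, 0.0012, -0.0612] -40.1
15 [0.0144, 0.0012, -0.068] -45.1
10 [0.0192, 0.0012, -0.0744] -50.1
```

View pics/side12.png

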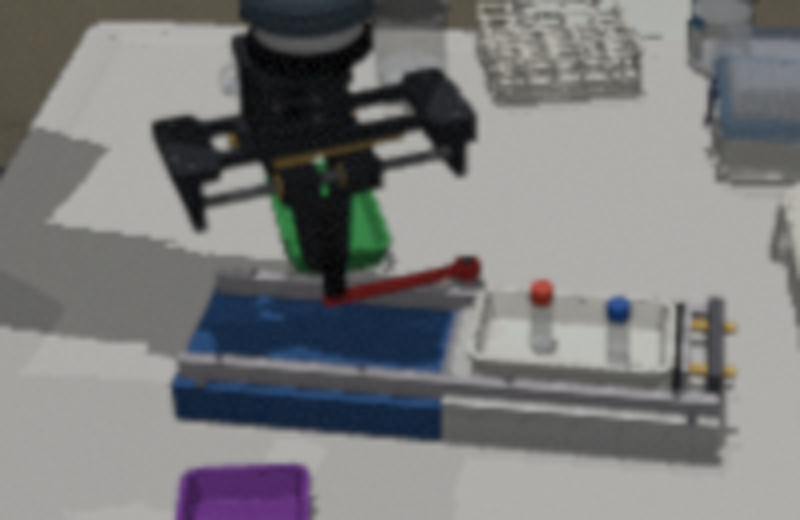

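```bash
python3 -m creep '[[-0.0012,0.0005,-0.0073,-5.1],[-0.0016,0.0005,-0.0153,-10.1],[-0.0014,0.0005,-0.0233,-15.1],[-0.0004,0.0005,-0.0312,-20.1],[0.0012,0.0005,-0.0391,-25.1],[0.0036,0.0005,-0.0467,-30.1],[0.0065,0.0005,-0.0541,-35.1],[0.0101,0.0005,-0.0612,-40.1],[0.0144,0.0005,-0.068,-45.1]]' >/dev/null;python3 - <<'E'
from h import *
st()
for n,b in(("side",(140,270,200,400)),):
  c=camera(n);cv2.imwrite(f"pics/{n}13.png",cv2.resize(c["frame"][b[0]:b[1],b[2]:b[3],::-1],None,fx=4,fy=4,interpolation=cv2.INTER_CUBIC))
arc([15,12,9,6,4,2,0])
E
```

```text
t 26.40 dock xy mm [-40.8 -21.6] z 68.3  Fdock -1.6 -0.6 0.3 grip 0.4 pushdeg -15.3 q6 -1.48
15 [-0.0003, 0.0006, 0.0004] -0.1
12 [-0.0011, 0.0006, -0.0044] -3.1
9 [-0.0016, 0.0006, -0.0092] -6.1
6 [-0.0019, 0.0006, -0.0139] -9.1
4 [-0.0019, 0.0006, -0.0171] -11.1
2 [-0.0018, 0.0006, -0.0203] -13.1
0 [-0.0016, 0.0006, -0.0235] -15.1
```

View pics/side13.png

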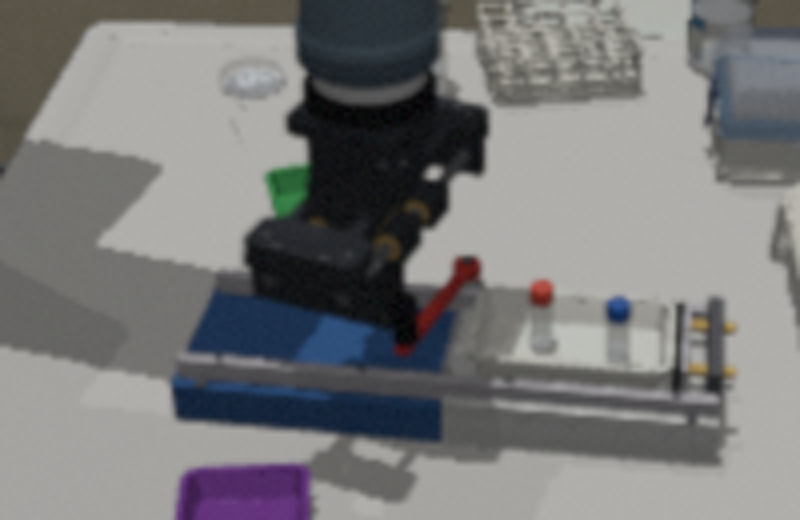

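```bash
python3 -m creep '[[-0.0006,0,-0.003,-2],[-0.0011,0,-0.006,-4],[-0.0016,0,-0.0092,-6.1],[-0.0018,0,-0.0115,-7.6],[-0.0019,0,-0.0139,-9.1],[-0.0019,0,-0.0155,-10],[-0.0019,0,-0.0171,-11.1]]' >/dev/null;python3 -c "
from h import *
st();arc([2,0])"; python3 -m creep '[[0,0,-0.001,-1],[0,0,-0.002,-2],[0,0,-0.003,-3]]' >/dev/null;python3 -c "
from h import *
st();arc([2,0])"
```

```text
t 27.03 dock xy mm [-24.8 -27.6] z 68.4  Fdock -1.3 -0.3 -0.5 grip 0.6 pushdeg -4.4 q6 -1.67
2 [-0.0014, 0.0004, -0.0048] -2.4
0 [-0.0018, 0.0004, -0.008] -4.4
t 27.28 dock xy mm [-21.7 -27.9] z 68.4  Fdock -1.6 -0.8 -0.1 grip 0.5 pushdeg -1.2 q6 -1.73
2 [-0.0014, 0.0004, -0.0016] 0.8
0 [-0.002, 0.0004, -0.0047] -1.2
```

```bash
python3 -m creep '[[0,0,-0.0008,-0.5],[0,0,-0.0016,-1.2],[0,0,-0.0024,-1.2]]' >/dev/null;python3 -c "
from h import *
st()"; python3 -m creep '[[0,0,-0.0007,0],[0,0,-0.0014,0]]' >/dev/null;python3 -c "
from h import *
st()"; python3 -m creep '[[0,0,-0.0006,0],[0,0,-0.0012,0]]' >/dev/null;python3 -c "
from h import *
st()"; python3 -m creep '[[0,0,-0.0005,0],[0,0,-0.001,0]]' >/dev/null;python3 -c "
from h import *
st()"
```

```text
t 27.53 dock xy mm [-19.1 -28. ] z 68.4  Fdock -0.6 -0.5 0.1 grip 0.3 pushdeg -0.0 q6 -1.75
t 27.70 dock xy mm [-17.7 -28. ] z 68.4  Fdock -0.6 -0.3 -0.3 grip 0.4 pushdeg -0.1 q6 -1.75
t 27.87 dock xy mm [-16.5 -28. ] z 68.4  Fdock -0.8 -0.1 0.5 grip 0.5 pushdeg -0.1 q6 -1.75
t 28.03 dock xy mm [-16.1 -28. ] z 68.3  Fdock -4.2 -2.3 2.7 grip 0.5 pushdeg -0.1 q6 -1.75
```

```bash
python3 -m creep '[[0,-0.0003,-0.0005,0],[0,-0.0003,-0.0009,0],[0,-0.0003,-0.0009,0]]' >/dev/null;python3 -c "
from h import *
st()"; python3 -m creep '[[0,0,0.001,0],[0,0,0.003,0],[0,0,0.008,0],[0,0,0.018,0],[0,0,0.03,0],[0,-0.02,0.04,0],[0,-0.05,0.05,0],[0,-0.08,0.07,0],[0,-0.11,0.10,0],[0,-0.12,0.13,0],[0,-0.12,0.15,0],[0,-0.12,0.15,0]]' >/dev/null;python3 - <<'E'
from h import *
st()
for n,b in(("side",(140,270,200,400)),("top",(130,280,270,420))):
  c=camera(n);cv2.imwrite(f"pics/{n}14.png",cv2.resize(c["frame"][b[0]:b[1],b[2]:b[3],::-1],None,fx=4,fy=4,interpolation=cv2.INTER_CUBIC))
E
```

```text
t 28.28 dock xy mm [-16.1 -28. ] z 68.3  Fdock -5.9 -1.5 3.1 grip 0.0 pushdeg -0.1 q6 -1.75
t 29.28 dock xy mm [-167.1  -27.3] z 189.4  Fdock -0.1 -0.0 -0.3 grip 0.6 pushdeg -0.1 q6 -1.81
```

View pics/side14.png

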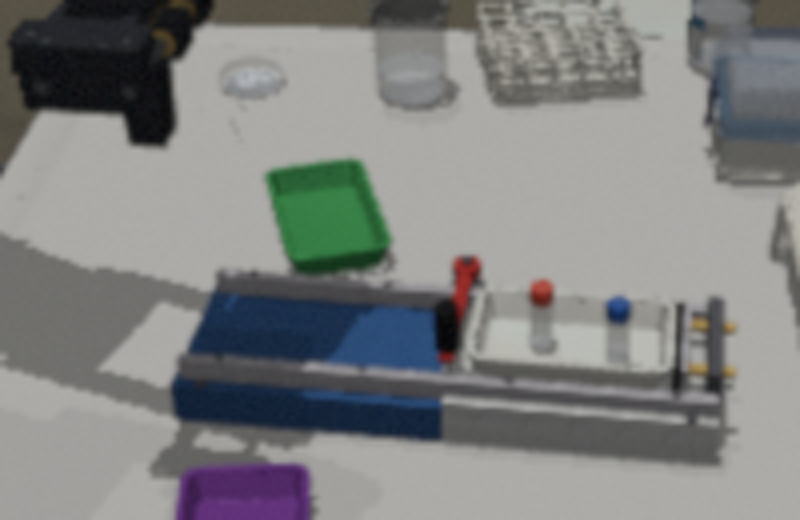

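View pics/top14.png

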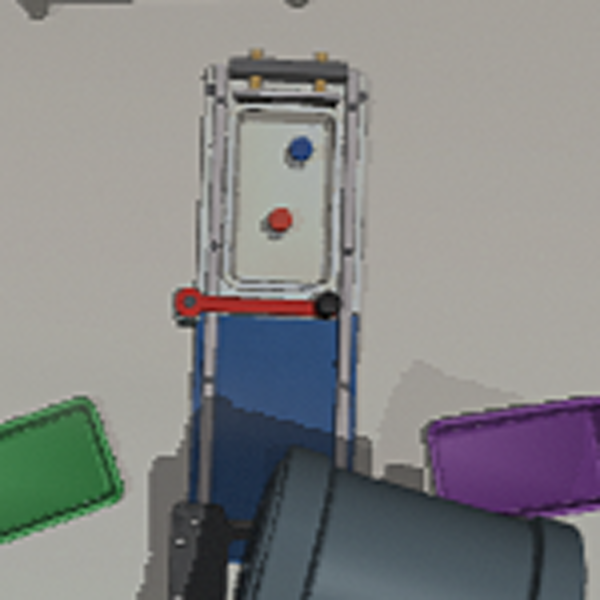

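The bar lies across the channel behind the tray, pivot (188,302) and knob (327,304) in the top crop; vials standing. Checking the angle and the bystanders numerically.

```bash
python3 - <<'E'
from h import *
c=camera("top")
f=lambda p:(270+(p[0]+.5)/4-.5,130+(p[1]+.5)/4-.5)
P=D(back(c,f((188,302)),.058));K=D(back(c,f((327,304)),.088)); print(P,K,"a",np.degrees(np.arctan2(-(K-P)[0],-(K-P)[1])))
s=camera("side"); g=lambda p:(200+(p[0]+.5)/4-.5,140+(p[1]+.5)/4-.5)
P=D(back(s,g((467,266)),.058));K=D(back(s,g((447,304)),.088)); print(P,K,"a",np.degrees(np.arctan2(-(K-P)[0],-(K-P)[1])))
for n in("dropper","beaker"):
  print(n,[[round(x) for x in b["rect"]] for k in(c,s) for b in boxes_of(k,n)[:1]])
st()
E
```

```text
[-0.00180247  0.05971482] [-0.00311754 -0.02964217] a 0.843162040512297
[0.00123324 0.05467845] [ 0.00032116 -0.0281799 ] a 0.6306743276939746
dropper [[434, 212, 446, 224], [277, 293, 296, 332]]
beaker [[176, 224, 209, 249], [292, 136, 312, 170]]
t 29.68 dock xy mm [-164.3  -27.9] z 188.3  Fdock 0.0 -0.0 0.7 grip 0.5 pushdeg -0.1 q6 -1.81
```

```bash
python3 -c "
from plant import sign_off
print(sign_off())"
```

```text
the job is handed in; nothing more can be done
None
```

I pushed the white tray along the channel, over the step and onto the deck until it seated against the pads. I held it there, backed off, swung the keeper bar shut behind it, and handed the job in at about 30 s.

- **Press on the pads:** the wrist read 9.5–11.5 N for over 2.5 s. The highest push reading was 12 N, at the lip, where I raised the fingers about 1 mm to ease a downward drag on the tray. The force was read only between moves, so I did not see any brief peaks within a move.
- **Keeper bar:** it stopped hard at its limit, with the force rising to about 6 N. The pictures measure its angle at 0.6–0.8°, within the measuring error of fully shut.
- **Vials and tray:** the last pictures show both vials standing and the tray at the pads, with the gripper clear of everything.
- **Bystanders:** the dropper bottle and beaker were found within 3 pixels of their starting boxes, and I never went near them.

No check failed. My fits of the dock's position from the two cameras disagreed by a few millimetres, so I relied on felt contact for the tray and the keeper.

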